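# Open the spares case onto its stop and stow the contactor

### The arm

A 6-joint arm with a two-finger parallel gripper is mounted at the origin on a cart in front of the work surface, level with it; the furniture and walls round the work are solid. World frame = base frame: x ahead of the robot, y to its left, z up, the work surface at z = 0. Lengths are in m, angles in rad, forces in N, time in s.
With the tool pointing down it reaches from about 0.4 to 0.825 m from the base axis. Payload 7 kg.
Tool frame: the origin (TCP) lies midway between the tips of the shut fingers; the grasp point (between the pads) lies 19 mm behind it; z points along the fingers, y is the line along which they close (so a half turn about z gives the same grasp; the last joint's range is limited). The gripper opens to 88 mm and grips with 3 to 60 N. Pads are 19 mm wide; open, the fingers measure 130 mm over their backs; the gripper's body (78 mm by 193 mm) begins 47 mm behind the grasp point.
Start: joints at [1.606, 0.359, 0.012, 0, -1.224, -0.288], TCP at [0.169, 0.654, 0.189] pointing down, gripper open.
Joint ranges: [-3.07, 3.07], [-1.43, 2.12], [-1.02, 1.25], [-3.03, 1.67], [-3.05, -0], [-3.03, 3.03]. Speed limits (rad/s): [2.39, 2.39, 3.01, 3.14, 3.14, 3.14].

### API

Orientations are given as [roll, pitch, yaw] about the fixed x, y, z axes, in that order (R = Rz(yaw) Ry(pitch) Rx(roll)).
In Python, from station import arm gives the robot as it stands.
- The arm moves only by the tool servo_tool, never from a script. Its argument "deltas" is a list of rows, each a list of 7 numbers: the closure, from -1 (fully open) to 1 (shut), then the shift along the tool's x, y, z in mm, then the turn, a rotation vector about the tool's x, y, z in degrees. In form: [[gripper, x, y, z, ax, ay, az], ...]. A call has 1 to 20 rows; each row shifts and turns the commanded pose from where the row before left it, along the tool's axes as they then stand; what a row does not reach is not made up. A row lasts 1/12 s, in which the tool goes at most 41.7 mm and 7.16 degrees, less where a joint would pass 70% of its speed; a pose out of reach is approached as far as the arm can. A call is refused whole if a number of a shift passes 41.7 or a number of a turn 7.16, either way. A call with a gripper value outside its range is refused whole. The fingers move at their own pace and stop on an object; "squeeze" is the grip in N (left out, the last holds). Time passes only in rows, so rows that do not move let the fingers close. It gives the time, the measured TCP pose, the force, the opening and the grip force at its end, in the units of the state.
- arm.get_state(): the state, without advancing time (a new reading comes with each control period).
- arm.grab_frame(name): name is "scene" or "side" or "wrist"; returns a dict with "color" (400x640x3 uint8, red, green, blue), "K" (3x3 intrinsics, pixels), "position" and "orientation" of the camera in the world. Camera axes: x right, y down, z forward; pixel columns grow to the right and rows downward; lengths in m; the calibration is good to about 2 mm. The wrist camera is an equidistant fisheye: a pixel r from the principal point sees the ray r / f radians off the axis. A picture is of the moment at which its call begins. There is no depth.
- arm.job_done(): hands the job in; it is judged then, once.
Trained networks look in a picture, given as the dict that the camera call returned (one of the last four; its "shot" number tells which), for a name from the list of things; names that differ only in an ending like _2 or _b are one class to them, and where a whole thing is asked for, a point or a joint stands for the part that bears it (a point fixed in the world has none). Each returns a list of dicts, best first, with "conf" (0 to 1); they miss things now and then, are a little off and sometimes report something else, mostly with a low value. They report only what shows in the picture. A call takes as long as a camera call. They do not tell look-alikes from the thing itself.
- arm.recognise(query, picture): "at" ([x, y, z] in m, in the coordinates of the camera as it stood for that picture, good to about 4 mm: the middle of the surface that is visible of it).
The state is a dict: "t": time; "q": joint angles; "qd": joint speeds; "joint_efforts": joint torques, N m; "eef_pos": TCP position; "ee_rot": TCP orientation; "force": force on the tool from outside, world axes, zero at the start; "moment": the same for the moment, N m; "width": finger opening in m; "gripper_force": force on a finger pad.
Only numpy, scipy, OpenCV 4.12 (cv2) and the standard library are available. Lean on these libraries where they do the work, as an engineer would, in place of code of your own. Each camera call takes 0.05 s, during which the arm holds its last target. There are 200 camera calls.

### The job

Put the loose contactor away in the green spares case. First lift the hinged lid by its bar handle past its balance point and ease it back until it rests on the stop screw behind it and stays open by itself - no slamming and no forcing it against the stop, whose setting you must feel for. Then set the contactor down gently and upright on the case floor beside the solder spool, leaving the lid open and the spool and the mug where they are.

Things in the scene. Friction and masses are not known exactly. Their poses are not given: they have to be found in the camera images.
- case: green steel spares case screwed to the table, 110 (x) x 220 (y) x 75 mm high without its lid, walls and floor 4 mm thick (inside 102 x 212 x 71 mm deep). Origin at the centre of its underside on the table; its front faces its own -x, z up.
- stop_bracket: dark steel bracket fixed to the rear of the case, reaching 89 mm behind it, 50 mm wide, top 136 mm above the table; it carries a brass stop screw with a 12 mm round rubber tip, on the case's centre plane 45 mm above the hinge line. The origin coincides with the case's origin. The screw is set differently every time and its setting is not measured: the lid comes to rest on it at some angle between 1.74 and 2.32 rad.
- lid (a joint): angle of the green lid (112 x 224 x 16 mm, about 0.5 kg, nearly free hinge) in rad: 0 shut, grows as it opens, about 1.4 to 1.5 is its balance point, beyond which it falls back freely against the stop screw.
- lid_hinge (a point): point on the hinge line, at the middle of the rear upper edge of the case, 55 mm behind the case's centre and 75 mm above the table. The hinge line runs along the case's y axis; axes as the case's.
- lid_handle (a point): middle of the steel bar handle on the front of the lid: a round bar of 10 mm diameter parallel to the hinge line, 126 mm long, joined to the lid by a stalk at each end (117 mm free between the stalks), 34 mm clear of the lid's front edge. With the lid shut it lies 150 mm ahead of the hinge line and 9 mm above it; it turns with the lid, so its own -x axis, which points to the robot with the lid shut, points up with the lid upright.
- case_floor (a point): centre of the inside floor of the case, 4 mm above the table; axes as the case's.
- contactor: loose contactor, beige block with a black top, 51 (x) x 45 (y) x 52 mm high, standing on the table to the left of the case; origin at the centre of its underside, z up.
- solder_spool: blue spool of solder, 54 mm across, 38 mm high, standing in the right-hand half (the case's -y side) of the case, about 70 mm from its centre; origin at the centre of its underside.
- mug_1: white mug, 78 x 110 x 97 mm high, standing near the front edge of the table to the right of the case; origin at the centre of its underside, z up.
Things that resemble listed ones, but are neither listed nor needed, are in the scene too. Of the things shaped like the contactor, the black one is meant.

How it is judged:
By the outcome, as a careful person would: the job done as asked, in the order asked, and still so for the second after the job is handed in, with the robot touching nothing.
It also fails if it takes over 70 s, if anything falls off the work surface, if the arm or the gripper's body presses on something with over 40 N, if the wrist force passes 120 N, or if a joint passes its speed limit or range.

## Working session

There is one attempt and no reset: what is moved stays moved. The work goes in short steps, Python scripts to look and compute and a tool call to move; the robot and the scene stay as the last step left them, time stands still between calls to the robot, and variables do not carry over. Pictures are saved under pics/ and viewed, at most 10 in all, crops included, and the job is handed in when it is done.

Besides the shell and the picture viewer there is one more tool, called by a JSON object that holds its "method" and its "body", one argument or row to a line. servo_tool: Moves the arm, as the interface text tells. Its arguments: {"type":"object","properties":{"deltas":{"type":"array","items":{"type":"array","items":{"type":"number"}}},"squeeze":{"type":"number"}},"required":["deltas"]}

```bash
mkdir -p pics; ls; cat > h.py <<'E'
import numpy as np, cv2
from scipy.spatial.transform import Rotation as R
from station import arm
def rot(o):
    o=np.array(o,float)
    return o if o.shape==(3,3) else (R.from_quat(o).as_matrix() if o.size==4 else R.from_euler('xyz',o).as_matrix())
def world(p,f): return rot(f["orientation"])@np.array(p)+np.array(f["position"])
def pix(pw,f):
    c=rot(f["orientation"]).T@(np.array(pw)-np.array(f["position"]));u=f["K"]@c;return (u[:2]/u[2]).round(0)
def find(f,names):
    for n in names:
        for d in arm.recognise(n,f)[:4]:
            w=world(d["at"],f);print(n,round(d["conf"],2),w.round(3),pix(w,f))
def save(f,n): cv2.imwrite("pics/"+n,f["color"][:,:,::-1])
E
python3 - <<'E'
from h import *
print(arm.get_state())
N=["case","stop_bracket","lid","lid_handle","contactor","solder_spool","mug_1"]
for c in ["scene","side"]:
    f=arm.grab_frame(c);save(f,c+"1.png");print(c,f["position"],f["orientation"]);find(f,N)
E
```

```text
pics
{'t': 0.0, 'q': array([ 1.60610932e+00,  3.59371010e-01,  1.10856439e-02, -3.16509702e-04,
       -1.22406984e+00, -2.88101353e-01]), 'qd': array([ 0.00073146,  0.00042761, -0.00154304,  0.00178218, -0.00143066,
       -0.00115174]), 'joint_efforts': array([-9.85442566e-04, -5.82706618e+01,  2.93063271e+01,  6.99747115e+00,
        6.99141747e-03, -1.60666855e-04]), 'eef_pos': array([0.16872559, 0.65303425, 0.1878507 ]), 'ee_rot': array([ 3.14001348e+00, -1.57687628e-04, -2.52896020e-01]), 'force': array([-0.21665732, -0.80878911,  0.25137877]), 'moment': array([-0.01501963, -0.01049459,  0.00159216]), 'gripper_force': 0.0, 'width': 0.08763595641852633}
scene [-0.23180753 -0.18951716  0.85570066] [-2.35158222  0.01583696 -1.19021872]
case 0.76 [0.496 0.1   0.096] [327. 194.]
case 0.69 [0.48  0.415 0.038] [210. 183.]
stop_bracket 0.8 [0.666 0.114 0.085] [347. 152.]
lid 0.82 [0.503 0.089 0.094] [333. 193.]
lid_handle 0.77 [0.507 0.09  0.092] [333. 192.]
contactor 0.87 [0.481 0.325 0.038] [242. 191.]
contactor 0.63 [0.481 0.415 0.037] [210. 183.]
solder_spool 0.74 [0.49  0.094 0.096] [329. 196.]
mug_1 0.71 [ 0.388 -0.182  0.06 ] [437. 275.]
side [1.2338009  0.28682585 0.47570248] [-2.04578154  0.01646871  1.75319593]
case 0.72 [0.582 0.115 0.085] [302. 217.]
stop_bracket 0.64 [0.672 0.117 0.082] [292. 241.]
lid 0.57 [0.54  0.095 0.092] [297. 204.]
lid_handle 0.68 [0.545 0.098 0.092] [298. 205.]
contactor 0.94 [0.51  0.334 0.028] [403. 230.]
contactor 0.69 [0.513 0.426 0.027] [446. 234.]
solder_spool 0.44 [0.574 0.114 0.083] [302. 215.]
```

View pics/scene1.png

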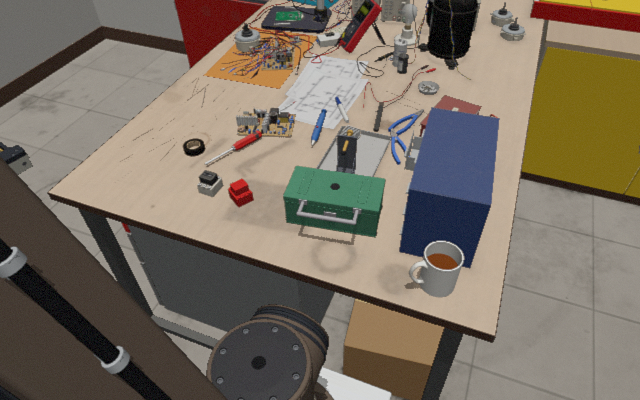

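```bash
python3 - <<'E'
import cv2
a=cv2.imread('pics/scene1.png')[130:260,180:430];b=cv2.imread('pics/side1.png')[160:290,230:480]
cv2.imwrite('pics/c1.png',cv2.resize(cv2.vconcat([a,b]),None,fx=2.3,fy=2.3,interpolation=2))
E
```

```text
(no output)
```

View pics/c1.png

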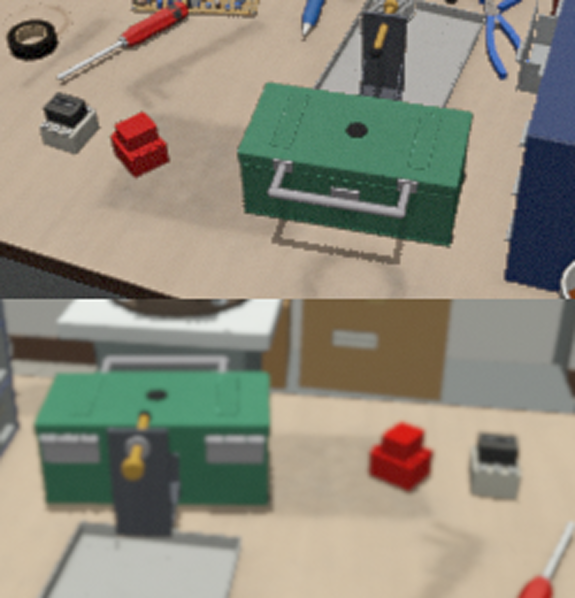

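The scene picture shows the shut green case at about (334,195) with its bar handle at (328,216). There is a tall blue box close on its right at (450,180), and the mug is at (437,270). Two things are shaped like contactors: a red one at (240,191) and a beige/grey one with a black top at (210,183). The black-topped one fits the description, and the crop confirms it.

```bash
cat >> h.py <<'E'
def ray(uv,f):
    d=rot(f["orientation"])@np.linalg.inv(f["K"])@np.array([uv[0],uv[1],1.]);return np.array(f["position"]),d
def onz(uv,f,z):
    p,d=ray(uv,f);return p+d*(z-p[2])/d[2]
E
python3 - <<'E'
from h import *
from scipy.optimize import least_squares
S=arm.grab_frame("scene");D=arm.grab_frame("side")
def top(f):
    g=cv2.cvtColor(f["color"],cv2.COLOR_RGB2HSV);m=((g[...,0]>60)&(g[...,0]<88)&(g[...,1]>110)).astype(np.uint8)
    n,l,s,c=cv2.connectedComponentsWithStats(m);
    return [(s[i,4],s[i,:4].tolist()) for i in range(1,n) if s[i,4]>300]
print(top(S),top(D))
sc=np.array([(268,84),(471,112),(457,183),(241,153)])/2.3+[180,130]
sd=(np.array([(270,425),(38,430),(53,373),(270,373)])-[0,299])/2.3+[230,160]
for a in sc: print(onz(a,S,.091).round(3),end=' ')
print()
for a in sd: print(onz(a,D,.091).round(3),end=' ')
print()
L=np.array([(.055,.112),(.055,-.112),(-.057,-.112),(-.057,.112)])
def res(p):
    r=[]
    c,s=np.cos(p[2]),np.sin(p[2])
    for i,l in enumerate(L):
        w=[p[0]+c*l[0]-s*l[1],p[1]+s*l[0]+c*l[1],.091]
        for a,f in((sc,S),(sd,D)):
            q=rot(f["orientation"]).T@(np.array(w)-f["position"]);u=f["K"]@q;r+=list(u[:2]/u[2]-a[i])
    return r
o=least_squares(res,[.55,.1,0],loss='soft_l1');print(o.x,np.round(o.fun if 0 else res(o.x),1))
# handle bar ends in scene
for u in [(270,192),(405,213)]: print('bar',onz(np.array(u)/2.3+[180,130],S,.084).round(3))
for u in [(46,143),(67,93)]: pass
# blue box bottom corners
for u in [(403,250),(466,258),(414,168)]: print('box',onz(u,S,0).round(3))
for u in [(418,114),(497,117),(410,188),(490,190)]: print('boxtop at .2',onz(u,S,.2).round(3))
f=arm.grab_frame("wrist");save(f,"w1.png");print(f["K"],f["position"],f["orientation"])
E
```

```text
[(np.int32(355), [284, 196, 57, 35]), (np.int32(378), [337, 196, 45, 40])] [(np.int32(3296), [247, 192, 99, 56])]
[0.562 0.208 0.091] [ 0.596 -0.008  0.091] [ 0.493 -0.024  0.091] [0.456 0.19  0.091] 
[0.57  0.211 0.091] [0.612 0.002 0.091] [ 0.497 -0.026  0.091] [0.463 0.198 0.091] 
[0.53142753 0.09389857 0.161793  ] [-1.1 -1.9  1.  -0.5  1.  -1.9 -2.9 -2.2  0.9  0.2  0.5 -0.6 -1.8 -0.9
 -1.  -1.2]
bar [0.423 0.144 0.084]
bar [0.444 0.012 0.084]
box [ 0.475 -0.094  0.   ]
box [ 0.504 -0.233 -0.   ]
box [ 0.765 -0.048  0.   ]
boxtop at .2 [ 0.727 -0.043  0.2  ]
boxtop at .2 [ 0.779 -0.219  0.2  ]
boxtop at .2 [ 0.47  -0.088  0.2  ]
boxtop at .2 [ 0.52  -0.238  0.2  ]
[[309.70691629   0.         321.43075988]
 [  0.         309.70691629 197.0709526 ]
 [  0.           0.           1.        ]] [0.25017428 0.63215877 0.38497917] [ 2.82780472e+00 -7.63642763e-04 -1.82507789e+00]
```

View pics/w1.png

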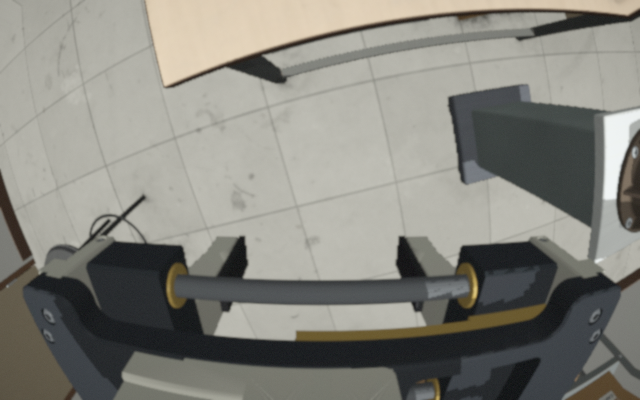

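The wrist picture shows only the floor, the table edge and the gripper's own fingers. The case fit (0.531, 0.094, yaw 0.162) puts the handle at (0.437, 0.079), and the measured bar agrees to about 4 mm. Next I'll estimate the screw setting from the images.

```bash
python3 - <<'E'
import cv2
a=cv2.imread('pics/scene1.png')[120:180,310:370];b=cv2.imread('pics/side1.png')[190:250,260:320]
cv2.imwrite('pics/c2.png',cv2.resize(cv2.hconcat([a,b]),None,fx=6.6,fy=6.6,interpolation=2))
E
```

```text
(no output)
```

View pics/c2.png

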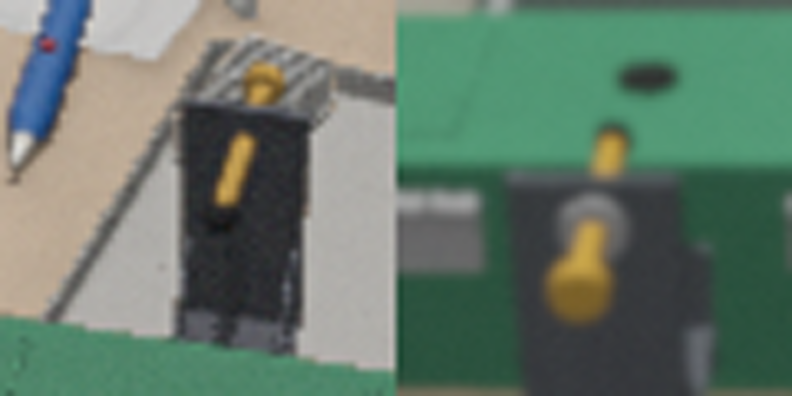

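The crop shows the screw's rubber tip at scene pixel (343.3,152.3) and side pixel (292.7,209.4).

```bash
python3 - <<'E'
from h import *
S=arm.grab_frame("scene");D=arm.grab_frame("side")
y=.162;c=np.array([.531,.094]);ex=np.array([np.cos(y),np.sin(y)]);ey=np.array([-ex[1],ex[0]])
for u,f in(((343.3,152.3),S),((292.7,209.4),D)):
    p=onz(u,f,.12); d=p[:2]-c; print(p.round(3),'beh hinge',d@ex-.055,'lat',d@ey)
(p1,d1),(p2,d2)=ray((343.3,152.3),S),ray((292.7,209.4),D)
A=np.c_[d1,-d2];t=np.linalg.lstsq(A,p2-p1,rcond=None)[0];a,b=p1+t[0]*d1,p2+t[1]*d2
print(a,b,((a+b)/2)[:2]@ex-c@ex-.055)
for ph in np.arange(.17,.8,.1): print(ph+1.57,(45+16*np.sin(ph))/np.cos(ph)*np.sin(ph)+16*np.cos(ph))
# target: TCP 19 below bar
for th in [0,.3,.6,.9,1.2,1.5,1.8,2.1,2.3]:
    r=.150*np.cos(th)-.009*np.sin(th); z=.075+.150*np.sin(th)+.009*np.cos(th)-.019
    print(th,(c+ex*(.055-r)).round(3),round(z,3))
E
```

```text
[0.621 0.107 0.12 ] beh hinge 0.03611074923101446 lat -0.00155284526241106
[0.615 0.105 0.12 ] beh hinge 0.030093589648808282 lat -0.0024751283120220484
[0.61884433 0.10635465 0.12200442] [0.61886022 0.10630427 0.12200252] 0.033690643090669874
1.74 23.958574138739323
1.84 29.05557197938694
1.94 34.61519668013737
2.04 40.8043705947601
2.14 47.8481951933413
2.24 56.06424436770453
2.3400000000000003 65.92197015803991
0 [0.437 0.079] 0.065
0.3 [0.446 0.08 ] 0.109
0.6 [0.468 0.084] 0.148
0.9 [0.5   0.089] 0.179
1.2 [0.54  0.095] 0.199
1.5 [0.584 0.103] 0.206
1.8 [0.628 0.11 ] 0.2
2.1 [0.668 0.116] 0.181
2.3 [0.691 0.12 ] 0.162
```

```bash
cat >> h.py <<'E'
def plan(t,yaw,n,g=-1,st=None):
    s=arm.get_state();p=np.array(s["eef_pos"]) if st is None else np.array(st[0]);M=R.from_euler('xyz',s["ee_rot"]) if st is None else st[1]
    T=R.from_euler('xyz',[np.pi,0,yaw]);a=(M.inv()*T).as_rotvec(degrees=True)/n
    rows=[]
    for i in range(n):
        d=M.inv().apply((np.array(t)-p)/(n-i))*1000
        r=np.r_[g,d.round(1),a.round(2)];rows.append(r.tolist())
        p=p+M.apply(r[1:4])/1000;M=M*R.from_rotvec(r[4:],degrees=True)
    print("[",",".join("["+",".join(f"{v:g}" for v in r)+"]" for r in rows),"]");return p,M
E
python3 - <<'E'
from h import *
plan([.434,.079,.17],-1.409,20,.45)
E
```

```text
[ [0.45,20,24.5,0.9,0,-0,3.31],[0.45,21.4,23.3,0.9,0,-0,3.31],[0.45,22.7,22,0.9,0,-0,3.31],[0.45,23.9,20.7,0.9,0,-0,3.31],[0.45,25.1,19.3,0.9,0,-0,3.31],[0.45,26.2,17.8,1,0,-0,3.31],[0.45,27.2,16.2,0.9,0,-0,3.31],[0.45,28,14.6,1,0,-0,3.31],[0.45,28.8,13,0.9,0,-0,3.31],[0.45,29.6,11.3,1,0,-0,3.31],[0.45,30.2,9.6,0.9,0,-0,3.31],[0.45,30.7,7.8,1,0,-0,3.31],[0.45,31,6.1,0.9,0,-0,3.31],[0.45,31.4,4.2,1,0,-0,3.31],[0.45,31.5,2.4,0.9,0,-0,3.31],[0.45,31.6,0.6,1,0,-0,3.31],[0.45,31.6,-1.2,0.9,0,-0,3.31],[0.45,31.5,-3,1,0,-0,3.31],[0.45,31.3,-4.9,0.9,0,-0,3.31],[0.45,30.9,-6.6,1,0,-0,3.31] ]
```

{"method": "servo_tool", "body": {
  "deltas": [
    [0.45,20,24.5,0.9,0,0,3.31],
    [0.45,21.4,23.3,0.9,0,0,3.31],
    [0.45,22.7,22,0.9,0,0,3.31],
    [0.45,23.9,20.7,0.9,0,0,3.31],
    [0.45,25.1,19.3,0.9,0,0,3.31],
    [0.45,26.2,17.8,1,0,0,3.31],
    [0.45,27.2,16.2,0.9,0,0,3.31],
    [0.45,28,14.6,1,0,0,3.31],
    [0.45,28.8,13,0.9,0,0,3.31],
    [0.45,29.6,11.3,1,0,0,3.31],
    [0.45,30.2,9.6,0.9,0,0,3.31],
    [0.45,30.7,7.8,1,0,0,3.31],
    [0.45,31,6.1,0.9,0,0,3.31],
    [0.45,31.4,4.2,1,0,0,3.31],
    [0.45,31.5,2.4,0.9,0,0,3.31],
    [0.45,31.6,0.6,1,0,0,3.31],
    [0.45,31.6,-1.2,0.9,0,0,3.31],
    [0.45,31.5,-3,1,0,0,3.31],
    [0.45,31.3,-4.9,0.9,0,0,3.31],
    [0.45,30.9,-6.6,1,0,0,3.31]
  ],
  "squeeze": 5
}}

```text
t: 2.72
eef_pos: [0.4344, 0.0776, 0.1704]
ee_rot: [-3.141, 0.0, -1.411]
force: [0.2, 1.2, 0.1]
width: 0.0238
gripper_force: 0.0
```

{"method": "servo_tool", "body": {
  "deltas": [
    [0.45,0,0,0,0,0,0],
    [0.45,0,0,0,0,0,0]
  ]
}}

```text
t: 2.88
eef_pos: [0.4343, 0.0775, 0.17]
ee_rot: [3.142, -0.0, -1.412]
force: [0.2, 0.0, 0.4]
width: 0.0238
gripper_force: 0.0
```

```bash
python3 - <<'E'
from h import *
f=arm.grab_frame("wrist");save(f,"w2.png");find(f,["lid_handle"])
S=arm.grab_frame("scene");find(S,["lid_handle"])
s=arm.get_state();print(s["eef_pos"],s["ee_rot"],f["position"],f["orientation"])
E
```

```text
lid_handle 0.57 [0.524 0.061 0.094] [224. 160.]
lid_handle 0.57 [0.53  0.074 0.093] [217. 174.]
lid_handle 0.9 [0.499 0.072 0.092] [339. 197.]
[0.4338205  0.0797711  0.17012082] [-3.14120297e+00  2.55190002e-04 -1.40668613e+00] [ 0.44765915 -0.0056904   0.36614603] [ 2.82904958e+00 -1.09209198e-03 -2.98401368e+00]
```

View pics/w2.png

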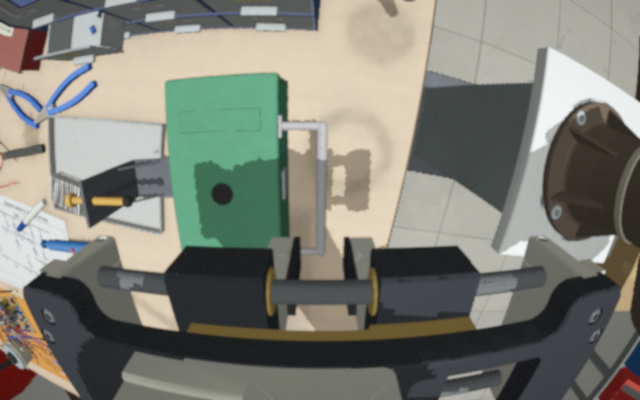

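The wrist picture shows the bar handle from (322,128) to (321,250), running between the finger tips. I'll locate it with the fisheye model.

```bash
cat >> h.py <<'E'
def fish(uv,f,z):
    K=f["K"];v=np.array([uv[0]-K[0,2],uv[1]-K[1,2]])/K[0,0];r=np.linalg.norm(v);d=np.r_[np.sin(r)*v/r,np.cos(r)]
    d=rot(f["orientation"])@d;p=np.array(f["position"]);return p+d*(z-p[2])/d[2]
E
python3 - <<'E'
from h import *
f=arm.grab_frame("wrist")
y=.162;c=np.array([.531,.094]);ex=np.array([np.cos(y),np.sin(y)]);ey=np.array([-ex[1],ex[0]])
for u,z in [((322,128),.084),((322,180),.084),((321,248),.084),((281,73),.091),((166,84),.091),((168,220),.091),((288,232),.091),((128,201),.12)]:
    p=fish(u,f,z);print(u,p.round(4),'case frame',((p[:2]-c)@ex).round(4),((p[:2]-c)@ey).round(4))
p=np.array([arm.get_state()["eef_pos"]][0]);print(p,(p[:2]-c)@ex,(p[:2]-c)@ey)
E
```

```text
(322, 128) [0.4427 0.0215 0.084 ] case frame -0.0988 -0.0573
(322, 180) [0.4348 0.0699 0.084 ] case frame -0.0989 -0.0083
(321, 248) [0.4241 0.1406 0.084 ] case frame -0.0979 0.0633
(281, 73) [ 0.4862 -0.0223  0.091 ] case frame -0.063 -0.1075
(166, 84) [ 0.5964 -0.0029  0.091 ] case frame 0.0489 -0.1061
(168, 220) [0.5875 0.1353 0.091 ] case frame 0.0625 0.0317
(288, 232) [0.4594 0.1251 0.091 ] case frame -0.0657 0.0422
(128, 201) [0.6187 0.1094 0.12  ] case frame 0.0891 0.001
[0.43376043 0.07988899 0.17010897] -0.0982423758633212 0.0017577494625013715
```

The bar sits at -0.0985 in the case frame and the TCP is at -0.098, so they are aligned. I'll descend 105 mm and grip.

{"method": "servo_tool", "body": {
  "deltas": [
    [0.45,0,0,15,0,0,0],
    [0.45,0,0,20,0,0,0],
    [0.45,0,0,20,0,0,0],
    [0.45,0,0,15,0,0,0],
    [0.45,0,0,10,0,0,0],
    [0.45,0,0,10,0,0,0],
    [0.45,0,0,8,0,0,0],
    [0.45,0,0,7,0,0,0],
    [0.45,0,0,0,0,0,0]
  ]
}}

```text
t: 3.88
eef_pos: [0.4332, 0.0792, 0.0639]
ee_rot: [3.14, -0.001, -1.407]
force: [0.7, 0.0, -0.3]
width: 0.024
gripper_force: 0.0
```

{"method": "servo_tool", "body": {
  "deltas": [
    [1,0,0,0,0,0,0],
    [1,0,0,0,0,0,0],
    [1,0,0,0,0,0,0],
    [1,0,0,0,0,0,0]
  ],
  "squeeze": 10
}}

```text
t: 4.22
eef_pos: [0.4343, 0.0792, 0.0655]
ee_rot: [-3.141, 0.0, -1.408]
force: [-0.1, 0.2, 1.2]
width: 0.0033
gripper_force: 0.0
```

```bash
python3 - <<'E'
from h import *
f=arm.grab_frame("wrist");a=f["color"][90:290,170:420]
g=arm.grab_frame("scene");b=g["color"][160:260,265:390]
cv2.imwrite("pics/c3.png",cv2.vconcat([cv2.resize(a,(375,300)),cv2.resize(b,(375,300))])[:,:,::-1])
print(arm.get_state()["width"],arm.get_state()["gripper_force"])
E
```

```text
0.0007190378249088186 0.0
```

View pics/c3.png

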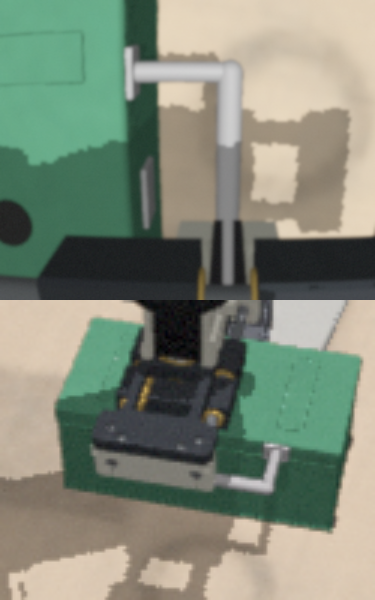

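```bash
python3 - <<'E'
from h import *
f=arm.grab_frame("wrist");a=f["color"][190:330,230:410]
g=arm.grab_frame("side");b=g["color"][170:240,240:330]
cv2.imwrite("pics/c4.png",cv2.hconcat([cv2.resize(a,None,fx=2.5,fy=2.5),cv2.resize(b,(350,350))])[:,:,::-1])
s=arm.get_state();print(s["width"],s["eef_pos"],s["force"],f["position"])
E
```

```text
0.0005923484503148878 [0.43405631 0.07901456 0.06516781] [ 0.17567868 -0.31968371  0.28502813] [ 0.44770183 -0.00416482  0.26149139]
```

View pics/c4.png

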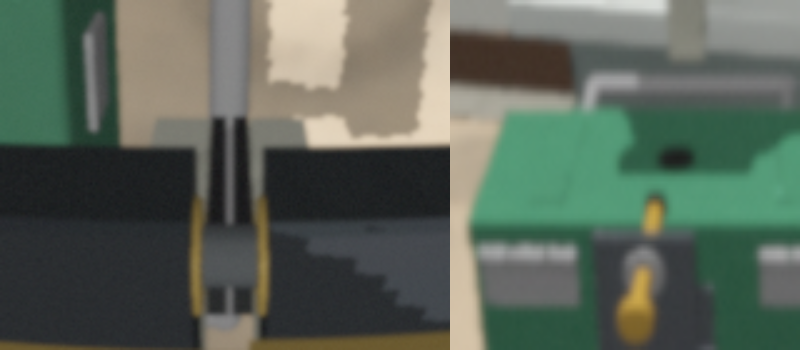

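The fingers closed to 0.6 mm above the bar. The side view puts the finger tip at about (301,182) and the bar at (302,188). I'll check the heights.

```bash
python3 - <<'E'
from h import *
g=arm.grab_frame("side");S=arm.grab_frame("scene")
p=arm.get_state()["eef_pos"]
for z in (.05,.065,.084,.1,.12): print(z,'side',pix([p[0],p[1],z],g),'scene',pix([p[0],p[1],z],S))
print(g["K"][0,0])
a=g["color"][165:200,285:320];cv2.imwrite("pics/c5.png",cv2.resize(a,(560,560),interpolation=0)[:,:,::-1])
E
```

```text
0.05 side [302. 198.] scene [326. 228.]
0.065 side [302. 193.] scene [326. 224.]
0.084 side [302. 186.] scene [326. 218.]
0.1 side [301. 181.] scene [326. 213.]
0.12 side [301. 173.] scene [326. 206.]
362.5391161177758
```

View pics/c5.png

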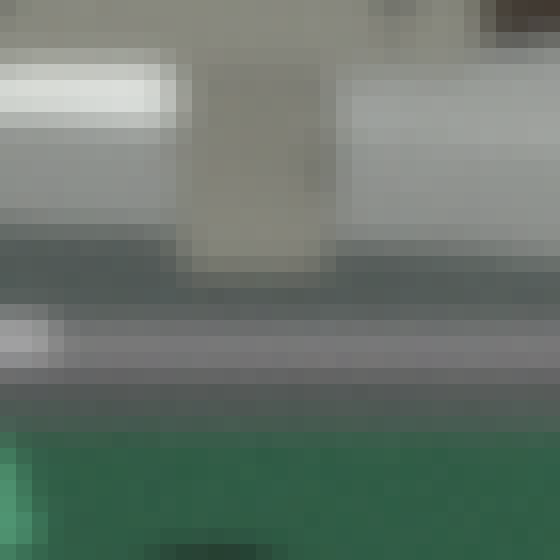

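Both views show the finger tips at about z = 0.098, roughly 33 mm above the reported TCP. No force was felt, so the fingers closed just above the bar. I'll reopen, go 28 mm lower and grip again, watching the force.

{"method": "servo_tool", "body": {
  "deltas": [
    [0.45,0,0,0,0,0,0],
    [0.45,0,0,0,0,0,0],
    [0.45,0,0,0,0,0,0],
    [0.45,0,0,0,0,0,0],
    [0.45,0,0,5,0,0,0],
    [0.45,0,0,5,0,0,0],
    [0.45,0,0,5,0,0,0]
  ]
}}

```text
t: 5.1
eef_pos: [0.4338, 0.079, 0.0493]
ee_rot: [3.141, 0.0, -1.408]
force: [-0.4, -0.1, -0.5]
width: 0.0241
gripper_force: 0.0
```

{"method": "servo_tool", "body": {
  "deltas": [
    [0.45,0,0,4,0,0,0],
    [0.45,0,0,4,0,0,0],
    [0.45,0,0,3,0,0,0],
    [0.45,0,0,2,0,0,0],
    [0.45,0,0,0,0,0,0]
  ]
}}

```text
t: 5.52
eef_pos: [0.4337, 0.0788, 0.0364]
ee_rot: [3.141, -0.0, -1.408]
force: [-0.4, 1.2, 0.5]
width: 0.0242
gripper_force: 0.0
```

{"method": "servo_tool", "body": {
  "deltas": [
    [1,0,0,0,0,0,0],
    [1,0,0,0,0,0,0],
    [1,0,0,0,0,0,0],
    [1,0,0,0,0,0,0]
  ],
  "squeeze": 10
}}

```text
t: 5.85
eef_pos: [0.4346, 0.0793, 0.0373]
ee_rot: [-3.14, 0.0, -1.408]
force: [2.5, -1.8, -1.5]
width: 0.0097
gripper_force: 10.0
```

Gripped: width 9.7 mm at 10 N. Next I'll compute the arc rows.

```bash
cat > arc.py <<'E'
import numpy as np,sys
a,b,n,g=float(sys.argv[1]),float(sys.argv[2]),int(sys.argv[3]),sys.argv[4]
P=lambda t:np.array([-(150*(1-np.cos(t))+9*np.sin(t)),-(150*np.sin(t)+9*(np.cos(t)-1))])
c=np.zeros(2)+P(a);r=[]
for t in np.linspace(a,b,n+1)[1:]:
    d=(P(t)-c).round(1);c+=d;r.append(f"[{g},0,{d[0]:g},{d[1]:g},0,0,0]")
print("["+",".join(r)+"]")
E
python3 arc.py 0 .75 10 1; python3 arc.py .75 1.5 12 1;python3 arc.py 1.5 1.7 8 1; for i in 0 1 2 3 4 5;do python3 -c "print(1.7+.05*$i)"; python3 arc.py $(python3 -c "print(1.7+.05*$i,1.75+.05*$i)") 4 1;done
```

```text
[[1,0,-1.1,-11.2,0,0,0],[1,0,-1.9,-11.1,0,0,0],[1,0,-2.8,-10.9,0,0,0],[1,0,-3.6,-10.7,0,0,0],[1,0,-4.3,-10.4,0,0,0],[1,0,-5.1,-10,0,0,0],[1,0,-5.9,-9.7,0,0,0],[1,0,-6.6,-9.1,0,0,0],[1,0,-7.2,-8.7,0,0,0],[1,0,-7.9,-8,0,0,0]]
[[1,0,-7,-6.3,0,0,0],[1,0,-7.4,-5.8,0,0,0],[1,0,-7.7,-5.3,0,0,0],[1,0,-8,-4.9,0,0,0],[1,0,-8.4,-4.3,0,0,0],[1,0,-8.6,-3.8,0,0,0],[1,0,-8.8,-3.3,0,0,0],[1,0,-9,-2.7,0,0,0],[1,0,-9.1,-2.1,0,0,0],[1,0,-9.3,-1.6,0,0,0],[1,0,-9.3,-0.9,0,0,0],[1,0,-9.4,-0.4,0,0,0]]
[[1,0,-3.8,0,0,0,0],[1,0,-3.7,0.1,0,0,0],[1,0,-3.8,0.2,0,0,0],[1,0,-3.7,0.3,0,0,0],[1,0,-3.7,0.4,0,0,0],[1,0,-3.8,0.4,0,0,0],[1,0,-3.7,0.6,0,0,0],[1,0,-3.7,0.7,0,0,0]]
1.7
[[1,0,-1.8,0.4,0,0,0],[1,0,-1.9,0.4,0,0,0],[1,0,-1.8,0.4,0,0,0],[1,0,-1.8,0.4,0,0,0]]
1.75
[[1,0,-1.8,0.5,0,0,0],[1,0,-1.8,0.4,0,0,0],[1,0,-1.8,0.5,0,0,0],[1,0,-1.9,0.6,0,0,0]]
1.8
[[1,0,-1.8,0.5,0,0,0],[1,0,-1.8,0.6,0,0,0],[1,0,-1.8,0.6,0,0,0],[1,0,-1.7,0.6,0,0,0]]
1.85
[[1,0,-1.8,0.6,0,0,0],[1,0,-1.7,0.7,0,0,0],[1,0,-1.8,0.7,0,0,0],[1,0,-1.7,0.7,0,0,0]]
1.9
[[1,0,-1.7,0.7,0,0,0],[1,0,-1.8,0.8,0,0,0],[1,0,-1.7,0.7,0,0,0],[1,0,-1.7,0.8,0,0,0]]
1.95
[[1,0,-1.7,0.8,0,0,0],[1,0,-1.7,0.8,0,0,0],[1,0,-1.7,0.9,0,0,0],[1,0,-1.6,0.9,0,0,0]]
```

{"method": "servo_tool", "body": {
  "deltas": [
    [1,0,-1.1,-11.2,0,0,0],
    [1,0,-1.9,-11.1,0,0,0],
    [1,0,-2.8,-10.9,0,0,0],
    [1,0,-3.6,-10.7,0,0,0],
    [1,0,-4.3,-10.4,0,0,0]
  ],
  "squeeze": 15
}}

```text
t: 6.27
eef_pos: [0.4485, 0.0814, 0.092]
ee_rot: [-3.14, 0.0, -1.408]
force: [8.7, -3.0, -7.2]
width: 0.0094
gripper_force: 15.0
```

{"method": "servo_tool", "body": {
  "deltas": [
    [1,0,-5.1,-10,0,0,0],
    [1,0,-5.9,-9.7,0,0,0],
    [1,0,-6.6,-9.1,0,0,0],
    [1,0,-7.2,-8.7,0,0,0],
    [1,0,-7.9,-8,0,0,0]
  ]
}}

```text
t: 6.68
eef_pos: [0.4791, 0.0859, 0.1368]
ee_rot: [3.14, -0.001, -1.409]
force: [0.2, -1.8, -2.5]
width: 0.0094
gripper_force: 15.0
```

{"method": "servo_tool", "body": {
  "deltas": [
    [1,0,-7,-6.3,0,0,0],
    [1,0,-7.4,-5.8,0,0,0],
    [1,0,-7.7,-5.3,0,0,0],
    [1,0,-8,-4.9,0,0,0],
    [1,0,-8.4,-4.3,0,0,0],
    [1,0,-8.6,-3.8,0,0,0]
  ]
}}

```text
t: 7.18
eef_pos: [0.5259, 0.0929, 0.1678]
ee_rot: [3.14, -0.002, -1.408]
force: [-2.7, -4.6, 4.0]
width: 0.009
gripper_force: 15.0
```

{"method": "servo_tool", "body": {
  "deltas": [
    [1,0,-8.8,-3.3,0,0,0],
    [1,0,-9,-2.7,0,0,0],
    [1,0,-9.1,-2.1,0,0,0],
    [1,0,-9.3,-1.6,0,0,0],
    [1,0,-9.3,-0.9,0,0,0],
    [1,0,-9.4,-0.4,0,0,0]
  ]
}}

```text
t: 7.68
eef_pos: [0.5808, 0.1017, 0.1786]
ee_rot: [3.141, -0.002, -1.409]
force: [-0.0, -5.4, 2.1]
width: 0.0092
gripper_force: 15.0
```

{"method": "servo_tool", "body": {
  "deltas": [
    [1,0,-3.8,0,0,0,0],
    [1,0,-3.7,0.1,0,0,0],
    [1,0,-3.8,0.2,0,0,0],
    [1,0,-3.7,0.3,0,0,0],
    [1,0,-3.7,0.4,0,0,0],
    [1,0,-3.8,0.4,0,0,0]
  ]
}}

```text
t: 8.18
eef_pos: [0.6028, 0.1052, 0.1769]
ee_rot: [3.141, -0.002, -1.409]
force: [1.3, -5.8, 0.9]
width: 0.0094
gripper_force: 15.0
```

{"method": "servo_tool", "body": {
  "deltas": [
    [1,0,-2,0.2,0,0,0],
    [1,0,-2,0.3,0,0,0],
    [1,0,-1.7,0.4,0,0,0],
    [1,0,-1.7,0.4,0,0,0],
    [1,0,0,0,0,0,0]
  ]
}}

```text
t: 8.6
eef_pos: [0.6103, 0.1064, 0.1755]
ee_rot: [3.141, -0.002, -1.409]
force: [1.2, -6.0, 0.6]
width: 0.0092
gripper_force: 15.0
```

{"method": "servo_tool", "body": {
  "deltas": [
    [1,0,-1.3,0.3,0,0,0],
    [1,0,-1.3,0.3,0,0,0],
    [1,0,-1.2,0.3,0,0,0]
  ]
}}

```text
t: 8.85
eef_pos: [0.6139, 0.1069, 0.1747]
ee_rot: [3.141, -0.002, -1.409]
force: [0.8, -7.2, 0.7]
width: 0.0094
gripper_force: 15.0
```

{"method": "servo_tool", "body": {
  "deltas": [
    [1,0,-1.3,0.3,0,0,0],
    [1,0,-1.3,0.3,0,0,0],
    [1,0,-1.2,0.3,0,0,0]
  ]
}}

```text
t: 9.1
eef_pos: [0.6177, 0.1076, 0.1739]
ee_rot: [3.141, -0.002, -1.409]
force: [0.3, -6.2, 0.1]
width: 0.0098
gripper_force: 15.0
```

{"method": "servo_tool", "body": {
  "deltas": [
    [1,0,-1.2,0.3,0,0,0],
    [1,0,-1.2,0.3,0,0,0]
  ]
}}

```text
t: 9.27
eef_pos: [0.62, 0.108, 0.1732]
ee_rot: [3.141, -0.002, -1.409]
force: [0.9, -5.6, 1.2]
width: 0.0094
gripper_force: 15.0
```

{"method": "servo_tool", "body": {
  "deltas": [
    [1,0,-1.2,0.3,0,0,0],
    [1,0,-1.2,0.3,0,0,0]
  ]
}}

```text
t: 9.43
eef_pos: [0.6224, 0.1084, 0.1726]
ee_rot: [3.141, -0.002, -1.409]
force: [1.0, -7.7, 0.5]
width: 0.0095
gripper_force: 15.0
```

{"method": "servo_tool", "body": {
  "deltas": [
    [1,0,-1.2,0.4,0,0,0],
    [1,0,-1.2,0.4,0,0,0]
  ]
}}

```text
t: 9.6
eef_pos: [0.6248, 0.1087, 0.1718]
ee_rot: [3.141, -0.002, -1.409]
force: [1.0, -6.8, 1.2]
width: 0.0097
gripper_force: 15.0
```

{"method": "servo_tool", "body": {
  "deltas": [
    [1,0,-1.2,0.4,0,0,0],
    [1,0,-1.2,0.4,0,0,0]
  ]
}}

```text
t: 9.77
eef_pos: [0.6272, 0.1091, 0.171]
ee_rot: [3.141, -0.002, -1.409]
force: [1.0, -6.1, 0.4]
width: 0.0094
gripper_force: 15.0
```

{"method": "servo_tool", "body": {
  "deltas": [
    [1,0,-1.2,0.4,0,0,0],
    [1,0,-1.2,0.4,0,0,0]
  ]
}}

```text
t: 9.93
eef_pos: [0.6296, 0.1095, 0.1702]
ee_rot: [3.141, -0.002, -1.409]
force: [0.3, -6.2, 0.8]
width: 0.0096
gripper_force: 15.0
```

{"method": "servo_tool", "body": {
  "deltas": [
    [1,0,-1.2,0.4,0,0,0],
    [1,0,-1.2,0.4,0,0,0]
  ]
}}

```text
t: 10.1
eef_pos: [0.6319, 0.1099, 0.1694]
ee_rot: [3.141, -0.002, -1.409]
force: [1.5, -6.1, 0.1]
width: 0.0093
gripper_force: 15.0
```

{"method": "servo_tool", "body": {
  "deltas": [
    [1,0,-1.2,0.4,0,0,0],
    [1,0,-1.2,0.5,0,0,0]
  ]
}}

```text
t: 10.27
eef_pos: [0.6343, 0.1103, 0.1685]
ee_rot: [3.141, -0.002, -1.409]
force: [1.1, -5.9, 1.3]
width: 0.0094
gripper_force: 15.0
```

{"method": "servo_tool", "body": {
  "deltas": [
    [1,0,-1.2,0.5,0,0,0],
    [1,0,-1.2,0.5,0,0,0]
  ]
}}

```text
t: 10.43
eef_pos: [0.6362, 0.1106, 0.1676]
ee_rot: [3.14, -0.002, -1.409]
force: [-2.8, -7.0, 4.4]
width: 0.0092
gripper_force: 15.0
```

{"method": "servo_tool", "body": {
  "deltas": [
    [1,0,-1.2,0.5,0,0,0],
    [1,0,-1.2,0.5,0,0,0]
  ]
}}

```text
t: 10.6
eef_pos: [0.6374, 0.1107, 0.1671]
ee_rot: [3.138, -0.002, -1.409]
force: [-10.5, -6.2, 12.0]
width: 0.009
gripper_force: 15.0
```

Contact with the stop at θ ≈ 1.87, which matches the visual estimate. I'll back off about 3 mm and let go gently.

{"method": "servo_tool", "body": {
  "deltas": [
    [1,0,1.5,-0.6,0,0,0],
    [1,0,1.4,-0.6,0,0,0],
    [1,0,0,0,0,0,0]
  ]
}}

```text
t: 10.85
eef_pos: [0.6356, 0.1105, 0.1679]
ee_rot: [3.141, -0.002, -1.409]
force: [-0.1, -5.6, 0.5]
width: 0.0089
gripper_force: 15.0
```

{"method": "servo_tool", "body": {
  "deltas": [
    [0.3,0,0,0,0,0,0],
    [0.3,0,0,0,0,0,0],
    [0.3,0,0,0,0,0,0],
    [0.3,0,0,0,0,0,0],
    [0.3,0,0,0,0,0,0]
  ]
}}

```text
t: 11.27
eef_pos: [0.636, 0.1125, 0.1675]
ee_rot: [-3.141, 0.0, -1.408]
force: [-0.2, -0.3, 0.2]
width: 0.0298
gripper_force: 0.0
```

{"method": "servo_tool", "body": {
  "deltas": [
    [0.3,0,0,-6,0,0,0],
    [0.3,0,0,-10,0,0,0],
    [0.3,0,0,-15,0,0,0],
    [0.3,0,0,-20,0,0,0],
    [0.3,0,0,-15,0,0,0],
    [0.3,0,0,-8,0,0,0]
  ]
}}

```text
t: 11.77
eef_pos: [0.637, 0.1124, 0.2451]
ee_rot: [-3.138, 0.0, -1.408]
force: [-0.6, -0.7, -0.1]
width: 0.0312
gripper_force: 0.0
```

```bash
python3 - <<'E'
from h import *
f=arm.grab_frame("scene");find(f,["lid","lid_handle","solder_spool","contactor"])
g=arm.grab_frame("side");find(g,["lid","lid_handle","contactor"])
w=arm.grab_frame("wrist")
s=arm.get_state();print(s["eef_pos"],s["q"],s["force"])
A=cv2.resize(f["color"][90:290,180:430],(500,400));B=cv2.resize(g["color"][130:290,230:480],(296,190));C=cv2.resize(w["color"],(296,185))
cv2.imwrite("pics/c6.png",cv2.hconcat([A,cv2.resize(cv2.vconcat([B,C]),(296,400))])[:,:,::-1])
E
```

```text
lid 0.62 [0.597 0.101 0.142] [342. 152.]
lid_handle 0.97 [0.601 0.101 0.139] [343. 152.]
lid_handle 0.52 [0.583 0.101 0.073] [340. 177.]
solder_spool 0.71 [0.544 0.022 0.044] [365. 204.]
contactor 0.73 [0.477 0.328 0.035] [240. 193.]
contactor 0.61 [0.481 0.415 0.036] [211. 184.]
lid 0.78 [0.622 0.11  0.147] [293. 199.]
lid_handle 0.58 [0.623 0.11  0.146] [293. 200.]
contactor 0.82 [0.511 0.338 0.029] [405. 230.]
contactor 0.74 [0.512 0.423 0.028] [444. 233.]
[0.63560227 0.11203618 0.24078022] [ 4.76166280e-01  2.84524032e-01  2.36395854e-02 -7.15514020e-05
 -1.31117942e+00 -3.13593767e-01] [0.19309621 0.40672608 1.03974445]
```

View pics/c6.png

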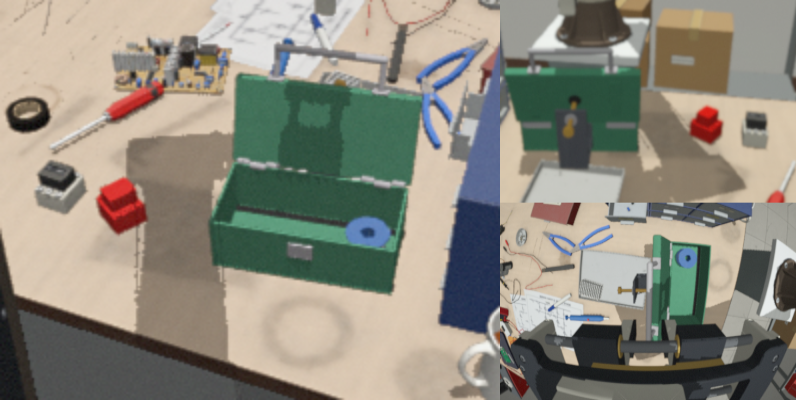

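The composite shows the lid open and resting on the stop. The spool is in the right half of the case at (365,232), and the red and black-topped parts are unchanged. Now I'll hover near the contactor.

{"method": "servo_tool", "body": {
  "deltas": [
    [-1,-20,4,-1,0,0,0],
    [-1,-35,6,-1,0,0,0],
    [-1,-35,6,-1,0,0,0],
    [-1,-35,6,-1,0,0,0],
    [-1,-35,6,-1,0,0,0],
    [-1,-35,6,-1,0,0,0],
    [-1,-35,6,-1,0,0,0],
    [-1,-35,6,-1,0,0,0],
    [-1,-35,6,-1,0,0,0],
    [-1,-35,6,0,0,0,0],
    [-1,-35,6,0,0,0,0],
    [-1,-35,7,0,0,0,0],
    [-1,0,0,0,0,0,0],
    [-1,0,0,0,0,0,0]
  ]
}}

```text
t: 13.43
eef_pos: [0.499, 0.502, 0.2491]
ee_rot: [3.14, -0.001, -1.406]
force: [-0.5, -1.0, 0.1]
width: 0.0877
gripper_force: 0.0
```

```bash
python3 - <<'E'
from h import *
f=arm.grab_frame("scene");g=arm.grab_frame("side");w=arm.grab_frame("wrist")
s=arm.get_state();p=s["eef_pos"];print(p,s["ee_rot"],w["position"])
print('tcp side',pix(p,g),'tcp+.066',pix(p+[0,0,.066],g),'scene',pix(p,f))
find(w,["contactor"]);
for d in arm.recognise("contactor",w): print(d["at"],d["conf"])
c=world([0,0,0],w)
u,v=pix(p,g).astype(int)
B=cv2.resize(g["color"][v-75:v+25,u-60:u+60],(480,400))
C=cv2.resize(w["color"][0:260,200:520],(320,260));cv2.imwrite("pics/w_raw.png",w["color"][:,:,::-1])
C=cv2.copyMakeBorder(C,0,140,0,0,cv2.BORDER_CONSTANT)
cv2.imwrite("pics/c7.png",cv2.hconcat([B,C])[:,:,::-1]);print(u-60,v-75)
E
```

```text
[0.50051674 0.49959505 0.25043371] [ 3.14143560e+00 -4.38745838e-04 -1.40863436e+00] [0.51392418 0.41702464 0.4463499 ]
tcp side [500. 138.] tcp+.066 [507. 104.] scene [167. 101.]
contactor 0.73 [0.492 0.343 0.051] [350.  33.]
contactor 0.63 [0.489 0.427 0.053] [340. 109.]
[0.0326, -0.1878, 0.3548] 0.73
[0.0228, -0.1073, 0.3787] 0.63
440 63
```

View pics/c7.png

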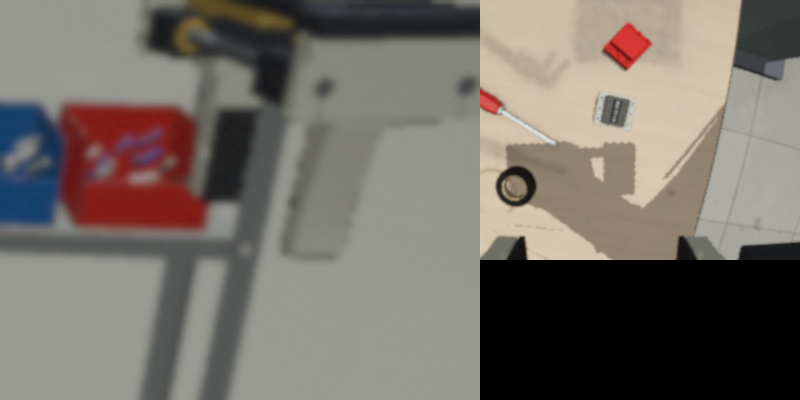

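The side crop shows the finger tips at about row 120, with the TCP projecting to row 138. So the true tips are about 35 mm above the reported TCP, and the body is shifted by the same amount. The wrist crop shows the black-topped contactor at wrist pixel (334,109) and the red look-alike at (348,46). Next I'll measure the contactor's pose.

```bash
python3 - <<'E'
from h import *
w=arm.grab_frame("wrist")
print(fish((334,109),w,.052).round(4))
# rectify onto z plane, 0.5 mm/px
def rect(z,x0,y0,n=240,s=.0005):
    X,Y=np.meshgrid(x0+s*np.arange(n),y0+s*np.arange(n),indexing='ij')
    P=np.stack([X,Y,np.full_like(X,z)],-1)-np.array(w["position"]);c=P@rot(w["orientation"])
    r=np.arctan2(np.hypot(c[...,0],c[...,1]),c[...,2]);h=np.hypot(c[...,0],c[...,1])
    K=w["K"];u=K[0,2]+K[0,0]*r*c[...,0]/h;v=K[1,2]+K[0,0]*r*c[...,1]/h
    return cv2.remap(w["color"],u.astype(np.float32),v.astype(np.float32),1)
im=rect(.052,.43,.37)
hsv=cv2.cvtColor(im,cv2.COLOR_RGB2HSV)
for nm,m in (('dark',hsv[...,2]<110),('lowsat',hsv[...,1]<35)):
    m=cv2.morphologyEx(m.astype(np.uint8),cv2.MORPH_OPEN,np.ones((5,5)));m=cv2.morphologyEx(m,cv2.MORPH_CLOSE,np.ones((9,9)))
    n,l,s,c=cv2.connectedComponentsWithStats(m)
    for i in range(1,n):
        if s[i,4]>600:
            q=np.argwhere(l==i)[:, ::1].astype(np.float32);(a,b),(wd,h),an=cv2.minAreaRect(q)
            print(nm,s[i,4],'x',.43+a*.0005,'y',.37+b*.0005,'size',wd*.5,h*.5,'ang from x',an)
print(np.median(hsv[:, :,1]),hsv[120-5:125,120,:].mean(0) if 0 else '')
t=[p for p in arm.recognise("contactor",w)];
S=arm.grab_frame("scene");find(S,["solder_spool"])
for d in arm.recognise("solder_spool",w): print('spool',world(d["at"],w),d["conf"])
E
```

```text
[0.4966 0.4245 0.052 ]
dark 3795 x 0.4949510269165039 y 0.4271777420043945 size 33.73612976074219 29.165189743041992 ang from x 87.87889862060547
lowsat 8128 x 0.49500943756103516 y 0.42646697998046873 size 42.763946533203125 49.19265365600586 ang from x 87.51044464111328
47.0 
solder_spool 0.71 [0.541 0.027 0.046] [363. 204.]
```

```bash
python3 - <<'E'
from h import *
st=plan([.495,.4255,.07],-1.611,8,-.5)
plan([.495,.4255,-.021],-1.611,8,-.5,st)
E
```

```text
[ [-0.5,9.1,2.2,22.6,-0,0,1.45],[-0.5,9.1,2,22.6,-0,0,1.45],[-0.5,9.1,1.7,22.6,-0,0,1.45],[-0.5,9.2,1.5,22.6,-0,0,1.45],[-0.5,9.2,1.3,22.6,-0,0,1.45],[-0.5,9.3,1,22.6,-0,0,1.45],[-0.5,9.3,0.8,22.6,-0,0,1.45],[-0.5,9.3,0.6,22.6,-0,0,1.45] ]
[ [-0.5,0,-0,11.4,-0,0,-0],[-0.5,0,-0,11.4,-0,0,-0],[-0.5,0,-0,11.4,-0,0,-0],[-0.5,0,-0,11.4,-0,0,-0],[-0.5,0,-0,11.4,-0,0,-0],[-0.5,0,-0,11.3,-0,0,-0],[-0.5,0,-0,11.4,-0,0,-0],[-0.5,0,-0,11.3,-0,0,-0] ]
```

{"method": "servo_tool", "body": {
  "deltas": [
    [-0.5,9.1,2.2,22.6,0,0,1.45],
    [-0.5,9.1,2,22.6,0,0,1.45],
    [-0.5,9.1,1.7,22.6,0,0,1.45],
    [-0.5,9.2,1.5,22.6,0,0,1.45],
    [-0.5,9.2,1.3,22.6,0,0,1.45],
    [-0.5,9.3,1,22.6,0,0,1.45],
    [-0.5,9.3,0.8,22.6,0,0,1.45],
    [-0.5,9.3,0.6,22.6,0,0,1.45],
    [-0.5,0,0,0,0,0,0]
  ]
}}

```text
t: 14.68
eef_pos: [0.4923, 0.422, 0.0653]
ee_rot: [3.137, -0.006, -1.614]
force: [-0.9, -1.3, -1.3]
width: 0.0656
gripper_force: 0.0
```

{"method": "servo_tool", "body": {
  "deltas": [
    [-0.5,0,0,12,0,0,0],
    [-0.5,0,0,12,0,0,0],
    [-0.5,0,0,12,0,0,0],
    [-0.5,0,0,10,0,0,0],
    [-0.5,0,0,8,0,0,0],
    [-0.5,0,0,6,0,0,0]
  ]
}}

```text
t: 15.18
eef_pos: [0.4944, 0.4259, 0.0086]
ee_rot: [3.141, -0.001, -1.61]
force: [-0.5, -0.0, -0.3]
width: 0.0657
gripper_force: 0.0
```

{"method": "servo_tool", "body": {
  "deltas": [
    [-0.5,0,0,8,0,0,0],
    [-0.5,0,0,8,0,0,0],
    [-0.5,0,0,6,0,0,0],
    [-0.5,0,0,5,0,0,0],
    [-0.5,0,0,4,0,0,0],
    [-0.5,0,0,0,0,0,0]
  ]
}}

```text
t: 15.68
eef_pos: [0.4943, 0.4255, -0.0222]
ee_rot: [3.141, -0.001, -1.611]
force: [0.1, -0.5, -0.6]
width: 0.0659
gripper_force: 0.0
```

{"method": "servo_tool", "body": {
  "deltas": [
    [1,0,0,0,0,0,0],
    [1,0,0,0,0,0,0],
    [1,0,0,0,0,0,0],
    [1,0,0,0,0,0,0],
    [1,0,0,0,0,0,0]
  ],
  "squeeze": 20
}}

```text
t: 16.1
eef_pos: [0.4948, 0.4263, -0.0207]
ee_rot: [-3.141, 0.001, -1.611]
force: [-0.6, -0.3, 0.9]
width: 0.0497
gripper_force: 20.0
```

Gripped at 49.7 mm width. Now I'll plan the lift, transfer and descent.

```bash
python3 - <<'E'
from h import *
s=arm.get_state();M=R.from_euler('xyz',[np.pi,0,-1.611])
st=plan([.5224,.131,.12],-2.98,16,1,(np.array([.495,.426,.12]),M))
E
```

```text
[ [1,18.4,-2.5,-0,-0,-0,4.9],[1,18.1,-4,-0,-0,-0,4.9],[1,17.7,-5.5,-0,-0,-0,4.9],[1,17.1,-7,-0,-0,-0,4.9],[1,16.5,-8.5,-0,-0,-0,4.9],[1,15.7,-9.8,-0,-0,-0,4.9],[1,14.8,-11.1,-0,-0,-0,4.9],[1,13.8,-12.4,-0,-0,-0,4.9],[1,12.7,-13.5,-0,-0,-0,4.9],[1,11.4,-14.5,-0,-0,-0,4.9],[1,10.2,-15.5,-0,-0,-0,4.9],[1,8.8,-16.3,-0,-0,-0,4.9],[1,7.4,-17,-0,-0,-0,4.9],[1,5.9,-17.5,-0,-0,-0,4.9],[1,4.4,-17.9,-0,-0,-0,4.9],[1,2.9,-18.3,-0,-0,-0,4.9] ]
```

{"method": "servo_tool", "body": {
  "deltas": [
    [1,0,0,-6,0,0,0],
    [1,0,0,-14,0,0,0],
    [1,0,0,-20,0,0,0],
    [1,0,0,-25,0,0,0],
    [1,0,0,-25,0,0,0],
    [1,0,0,-25,0,0,0],
    [1,0,0,-16,0,0,0],
    [1,0,0,-10,0,0,0],
    [1,0,0,0,0,0,0]
  ],
  "squeeze": 25
}}

```text
t: 16.85
eef_pos: [0.4954, 0.4269, 0.1225]
ee_rot: [-3.139, 0.003, -1.61]
force: [-0.8, 1.2, -1.4]
width: 0.0499
gripper_force: 25.0
```

{"method": "servo_tool", "body": {
  "deltas": [
    [1,18.4,-2.5,0,0,0,4.9],
    [1,18.1,-4,0,0,0,4.9],
    [1,17.7,-5.5,0,0,0,4.9],
    [1,17.1,-7,0,0,0,4.9],
    [1,16.5,-8.5,0,0,0,4.9],
    [1,15.7,-9.8,0,0,0,4.9],
    [1,14.8,-11.1,0,0,0,4.9],
    [1,13.8,-12.4,0,0,0,4.9],
    [1,12.7,-13.5,0,0,0,4.9],
    [1,11.4,-14.5,0,0,0,4.9],
    [1,10.2,-15.5,0,0,0,4.9],
    [1,8.8,-16.3,0,0,0,4.9],
    [1,7.4,-17,0,0,0,4.9],
    [1,5.9,-17.5,0,0,0,4.9],
    [1,4.4,-17.9,0,0,0,4.9],
    [1,2.9,-18.3,0,0,0,4.9],
    [1,0,0,0,0,0,0],
    [1,0,0,0,0,0,0]
  ]
}}

```text
t: 18.35
eef_pos: [0.5214, 0.1299, 0.1186]
ee_rot: [-3.141, -0.002, -2.98]
force: [0.2, 0.9, -2.0]
width: 0.05
gripper_force: 25.0
```

```bash
python3 - <<'E'
from h import *
f=arm.grab_frame("scene");find(f,["lid_handle","contactor","solder_spool"])
g=arm.grab_frame("side");find(g,["lid","contactor"])
s=arm.get_state();print(s["eef_pos"],s["ee_rot"],s["force"],s["width"],s["q"])
E
```

```text
lid_handle 0.92 [0.603 0.05  0.125] [363. 161.]
contactor 0.72 [0.479 0.323 0.036] [242. 193.]
contactor 0.68 [0.504 0.124 0.175] [319. 163.]
solder_spool 0.72 [0.542 0.026 0.044] [363. 204.]
lid 0.89 [0.621 0.112 0.143] [295. 201.]
contactor 0.91 [0.51  0.336 0.029] [405. 230.]
contactor 0.67 [0.546 0.132 0.164] [312. 176.]
contactor 0.57 [0.615 0.117 0.115] [299. 212.]
[0.52196356 0.13152032 0.11960259] [-3.14155060e+00 -1.86500421e-04 -2.97778608e+00] [ 0.62706858  0.02652045 -1.2380935 ] 0.0499806089811306 [ 6.11126406e-01  1.92514903e-01 -3.86893302e-01 -5.10842190e-05
 -9.91574465e-01 -2.01808819e+00]
```

{"method": "servo_tool", "body": {
  "deltas": [
    [1,0,0,10,0,0,0],
    [1,0,0,15,0,0,0],
    [1,0,0,15,0,0,0],
    [1,0,0,15,0,0,0],
    [1,0,0,12,0,0,0],
    [1,0,0,10,0,0,0],
    [1,0,0,0,0,0,0]
  ]
}}

```text
t: 19.28
eef_pos: [0.5205, 0.1303, 0.0402]
ee_rot: [-3.14, -0.004, -2.979]
force: [-0.5, -0.3, -1.3]
width: 0.0497
gripper_force: 25.0
```

{"method": "servo_tool", "body": {
  "deltas": [
    [1,0,0,10,0,0,0],
    [1,0,0,10,0,0,0],
    [1,0,0,10,0,0,0],
    [1,0,0,8,0,0,0],
    [1,0,0,6,0,0,0],
    [1,0,0,0,0,0,0]
  ]
}}

```text
t: 19.78
eef_pos: [0.5212, 0.1304, -0.0028]
ee_rot: [-3.141, -0.002, -2.979]
force: [-0.4, -0.3, -1.2]
width: 0.0499
gripper_force: 25.0
```

{"method": "servo_tool", "body": {
  "deltas": [
    [1,0,0,3,0,0,0],
    [1,0,0,3,0,0,0],
    [1,0,0,2,0,0,0],
    [1,0,0,2,0,0,0],
    [1,0,0,1,0,0,0]
  ]
}}

```text
t: 20.2
eef_pos: [0.5221, 0.131, -0.0124]
ee_rot: [3.142, 0.0, -2.979]
force: [0.3, -0.9, -1.9]
width: 0.0497
gripper_force: 25.0
```

{"method": "servo_tool", "body": {
  "deltas": [
    [1,0,0,1,0,0,0],
    [1,0,0,1,0,0,0]
  ]
}}

```text
t: 20.37
eef_pos: [0.5222, 0.131, -0.0142]
ee_rot: [3.142, 0.0, -2.979]
force: [0.4, -0.2, -1.8]
width: 0.0499
gripper_force: 25.0
```

{"method": "servo_tool", "body": {
  "deltas": [
    [1,0,0,0.5,0,0,0],
    [1,0,0,0.5,0,0,0]
  ]
}}

```text
t: 20.53
eef_pos: [0.5221, 0.131, -0.0152]
ee_rot: [3.142, 0.0, -2.979]
force: [-0.0, 0.1, -1.5]
width: 0.0499
gripper_force: 25.0
```

{"method": "servo_tool", "body": {
  "deltas": [
    [1,0,0,0.5,0,0,0],
    [1,0,0,0.5,0,0,0]
  ]
}}

```text
t: 20.7
eef_pos: [0.5221, 0.131, -0.0162]
ee_rot: [3.142, 0.0, -2.979]
force: [-0.1, -0.5, -1.1]
width: 0.0495
gripper_force: 25.0
```

{"method": "servo_tool", "body": {
  "deltas": [
    [1,0,0,0.5,0,0,0],
    [1,0,0,0.5,0,0,0]
  ]
}}

```text
t: 20.87
eef_pos: [0.5221, 0.131, -0.0168]
ee_rot: [-3.141, 0.0, -2.979]
force: [-4.0, -0.5, 9.6]
width: 0.0498
gripper_force: 25.0
```

Touched the floor at the expected height. I'll ease off, release and rise.

{"method": "servo_tool", "body": {
  "deltas": [
    [1,0,0,-0.4,0,0,0],
    [-0.4,0,0,0,0,0,0],
    [-0.4,0,0,0,0,0,0],
    [-0.4,0,0,0,0,0,0],
    [-0.4,0,0,0,0,0,0],
    [-0.4,0,0,0,0,0,0]
  ]
}}

```text
t: 21.37
eef_pos: [0.5221, 0.131, -0.0168]
ee_rot: [3.142, 0.0, -2.979]
force: [0.4, 0.3, -0.0]
width: 0.0612
gripper_force: 0.0
```

{"method": "servo_tool", "body": {
  "deltas": [
    [-0.4,0,0,-4,0,0,0],
    [-0.4,0,0,-8,0,0,0],
    [-0.4,0,0,-12,0,0,0],
    [-0.4,0,0,-20,0,0,0],
    [-0.4,0,0,-25,0,0,0],
    [-0.4,0,0,-30,0,0,0],
    [-0.4,0,0,-30,0,0,0],
    [-0.4,0,0,-20,0,0,0],
    [-0.4,0,0,-10,0,0,0],
    [-0.4,0,0,0,0,0,0]
  ]
}}

```text
t: 22.2
eef_pos: [0.5235, 0.1317, 0.1453]
ee_rot: [3.14, 0.005, -2.979]
force: [-0.4, -0.4, -0.1]
width: 0.0613
gripper_force: 0.0
```

```bash
python3 - <<'E'
from h import *
y=.162;c=np.array([.5285,.0935]);ex=np.array([np.cos(y),np.sin(y)]);ey=np.array([-ex[1],ex[0]])
for n in ["scene","side","wrist"]:
    f=arm.grab_frame(n);save(f,"end_"+n+".png")
    for q in ["contactor","solder_spool","lid_handle","mug_1"]:
        for d in arm.recognise(q,f)[:3]:
            w=world(d["at"],f);e=w[:2]-c;print(n,q,round(d["conf"],2),w.round(3),'case',(e@ex).round(3),(e@ey).round(3))
s=arm.get_state();print(s["t"],s["eef_pos"],s["force"],s["width"])
E
```

```text
scene contactor 0.87 [0.481 0.325 0.037] case -0.009 0.236
scene contactor 0.55 [0.52  0.125 0.056] case -0.003 0.033
scene solder_spool 0.51 [0.537 0.024 0.044] case -0.003 -0.07
scene lid_handle 0.85 [0.598 0.086 0.125] case 0.067 -0.019
scene mug_1 0.86 [ 0.389 -0.179  0.064] case -0.182 -0.247
side contactor 0.66 [0.508 0.336 0.029] case 0.019 0.243
side solder_spool 0.32 [0.624 0.108 0.145] case 0.097 -0.001
side lid_handle 0.63 [0.624 0.111 0.143] case 0.097 0.002
wrist contactor 0.79 [0.486 0.324 0.035] case -0.005 0.234
wrist solder_spool 0.71 [0.536 0.022 0.042] case -0.004 -0.072
wrist lid_handle 0.85 [0.596 0.142 0.137] case 0.074 0.037
wrist mug_1 0.71 [ 0.41  -0.155  0.07 ] case -0.157 -0.226
22.95 [0.52203699 0.13097833 0.14206849] [-0.37510237 -0.2721222   0.03814367] 0.0613965809251731
```

The contactor is at case (-3, +33) mm with its top at z = 0.056, so it stands upright on the floor. The spool and mug haven't moved, the lid is open and the gripper is clear.

```bash
python3 -c "
from station import arm
print(arm.job_done())"
```

```text
the job is handed in; nothing more can be done
None
```

I've handed the job in at about 23 s: the lid is open on its stop screw (about 12 N at the handle when it touched, then eased off), and the black-topped contactor is upright on the case floor beside the spool. The spool and mug haven't moved as far as the cameras show, and no verdict came back.

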